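# Open the top half of the split-door brush cupboard

### The arm

A 7-joint arm with a two-finger parallel gripper is mounted at the origin on the work surface. World frame = base frame: x ahead of the robot, y to its left, z up, the work surface at z = 0. Lengths are in m, angles in rad, forces in N, time in s.
With the tool pointing down it reaches from about 0.425 to 1.025 m from the base axis. Payload 3.6 kg.
Tool frame: the origin (TCP) lies at the very end of the fingers, on their centre line; the grasp point (between the pads) lies 19 mm behind it; y points along the fingers, x is the direction in which the jaws open and shut, and the axes are right-handed (so a half turn about y gives the same grasp; the last joint's range is limited). The gripper opens to 85 mm and grips with 20 to 120 N. Pads are 22 mm wide; open, the fingers measure 114 mm over their backs; the gripper's body (76 mm by 85 mm) begins 54 mm behind the grasp point. The pads swing forward as they close: fully open they stand 13 mm farther back than shut.
Start: joints at [-1.365, 0.591, 0.048, 1.609, -0.033, 0.943, -0.034], TCP at [0.213, 0.693, 0.231] pointing down, gripper open.
Joint ranges: [-2.69, 2.69], [-0.47, 2.24], [-1.27, 1.36], [0.19, 2.51], [-1.53, 4.68], [0.08, 2.07], [-3.09, 3.09]. Speed limits (rad/s): [2.57, 2.57, 3.14, 3.14, 3.14, 3.14, 3.14].

### API

Orientations are given as a unit quaternion [x, y, z, w].
In Python, from plant import ctrl, cams, monitor gives the robot as it stands. Calls block until the motion is done:
- ctrl.move_ptp(position, orientation): joint-space move of the TCP to a pose.
- ctrl.move_straight(position, frame=None, velocity=0.15, contact_N=None): straight line of the TCP; frame=None keeps the orientation; velocity is the mean speed in m/s. With contact_N (N) it stops when the force on the tool has changed by that much, and returns True; else False.
- ctrl.move_joints(angles): joint-space move.
- ctrl.gripper_to(opening, force=None): finger opening in m; force is the grip in N (None keeps the last); returns when the fingers have stopped.
- ctrl.sleep(seconds).
- ctrl.solve_ik(position, orientation): joint angles nearest the present ones, or None.
- cams.snapshot(name): name is "scene" or "top"; returns the picture (400x640x3 uint8, red, green, blue); there is no depth.
- cams.camera_model(name): a dict with "vfov" (degrees; the focal length in pixels is half the picture's height over the tangent of half this angle, whatever the lens; pixels are square), "cx", "cy" (the principal point, pixels), "k1" (the pictures are not rectified: a ray, as slopes to the right and down, at radius r is drawn at 1 + k1 r^2 times it, then the intrinsics apply), "R" (3x3) and "t" (3): a world point X has camera coordinates R X + t. Camera axes: x right, y down, z forward; pixel columns grow to the right and rows downward; lengths in m; the calibration is good to about 2 mm. A picture is of the moment at which its call begins. camera_model takes no time and is no camera call.
A pose or a line that the arm cannot do raises ctrl.Unreachable and nothing moves.
- ctrl.sign_off(): hands the job in, once; it reports no verdict.
Readings, each from a call of its own:
- monitor.read_time_s(): time.
- monitor.read_joints(): joint angles.
- monitor.read_dq(): joint speeds.
- monitor.read_effort(): joint torques, N m.
- monitor.read_tcp_pos(): TCP position.
- monitor.read_ee_rot(): TCP orientation.
- monitor.read_ft_force(): force on the tool from outside, world axes, zero at the start.
- monitor.read_wrist_torque(): the same for the moment, N m.
- monitor.read_width(): finger opening in m.
Only numpy, scipy, OpenCV 4.12 (cv2) and the standard library are available. Lean on these libraries where they do the work, as an engineer would, in place of code of your own. Each camera call takes 0.05 s, during which the arm holds its last target.

### The job

Of the two small wooden cupboards on the conservation table, find the one whose door is split into a top half and a bottom half, and gently swing its top half wide open, about square to the cupboard's front, so that the jars behind it can be reached. Leave its bottom half bolted, leave the other cupboard's one-piece door shut, and let go of the pull when you are done.

Things in the scene. Friction and masses are not known exactly. Their poses are not given: they have to be found in the camera images.
- top_pull (a point): Middle of the steel D-pull on the split door's top half (leaf): upright round grip, 12 dia., 45 long, its axis 38 out from the leaf's face, a level leg at each end; 227.5 above the table, 42.5 below the cupboard's flat top. Free on both sides: pinch from above, fingers closing along the leaf's width. Axes turn with the leaf: z up, -x out of its face, +y towards its hinge.
- top_leaf (a joint): Opening angle of the top leaf (170 wide, 116 high, 14 thick, 0.35 kg), rad: 0 shut; grows as it swings out, clockwise from above; stop 1.75. Starts shut or ajar up to 0.15; no catch, light friction (1 N at the pull), stays where left. Its upright hinge axis lies +38 mm in x and +145 mm in y of top_pull's axes. Behind it: jars.
- bottom_bolt (a joint): Slide of the steel barrel bolt on the bottom leaf, 110 mm above the table, m: 0 shot into its keeper (starts and must stay so), 0.025 drawn. While shot, it locks the bottom leaf, which has a like pull of its own. The split-door cupboard shows a level gap at half height, with a 22 mm wooden ledge jutting out just below the gap.
- plain_door (a joint): Opening angle of the other cupboard's one-piece door, rad: 0 shut (starts and must stay so). Both wooden cupboards are 200 wide, 144 deep, 270 high, fronts facing away from the robot (+x, within 12 degrees), side by side in either order. The plain door has the same pull at the same place but is one panel 234 high: no gap, ledge or bolt.

How it is judged:
By the outcome, as a careful person would: the job done as asked, in the order asked, and still so for the second after the job is handed in, with the robot touching nothing.
It also fails if it takes over 34 s, if anything falls off the work surface, if the arm or the gripper's body presses on something with over 40 N, if the wrist force passes 120 N, or if a joint passes its speed limit or range.

## Working session

There is one attempt and no reset: what is moved stays moved. The work goes in short steps, each a Python script; the robot and the scene stay as the last script left them, time stands still between calls to the robot, and variables do not carry over. Pictures are saved under pics/ and viewed, and the job is handed in when it is done.

```bash
ls; mkdir -p pics; python3 - <<'E'
from plant import ctrl,cams,monitor
import cv2
for n in("scene","top"):
    m=cams.camera_model(n);print(n,m)
    cv2.imwrite(f"pics/{n}0.png",cams.snapshot(n)[:,:,::-1])
print(monitor.read_time_s(),monitor.read_tcp_pos(),monitor.read_ee_rot())
E
```

```text
pics
scene {'vfov': 49.505303364167034, 'cx': 314.5163773040933, 'cy': 203.38042216141844, 'k1': -0.1152352238985908, 'R': array([[ 0.55263204,  0.83337958,  0.00873559],
       [ 0.68764827, -0.45002222, -0.56975421],
       [-0.47089032,  0.32087144, -0.82176872]]), 't': array([-0.28964265, -0.24630364,  1.22574975])}
top {'vfov': 43.880972786085586, 'cx': 325.3383699614267, 'cy': 203.52104456661198, 'k1': 0.03970406541551052, 'R': array([[-0.00598024, -0.99961536,  0.02708071],
       [-0.99585391,  0.00349516, -0.09089983],
       [ 0.09077021, -0.02751203, -0.99549177]]), 't': array([-0.01247047,  0.50184741,  1.15964453])}
0.1 [0.21318136 0.69215232 0.23024476] [ 0.56930326  0.41948484 -0.42059478 -0.56835402]
```

View pics/scene0.png

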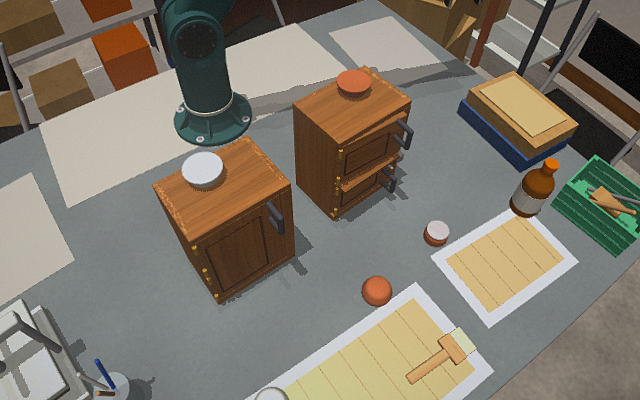

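View pics/top0.png

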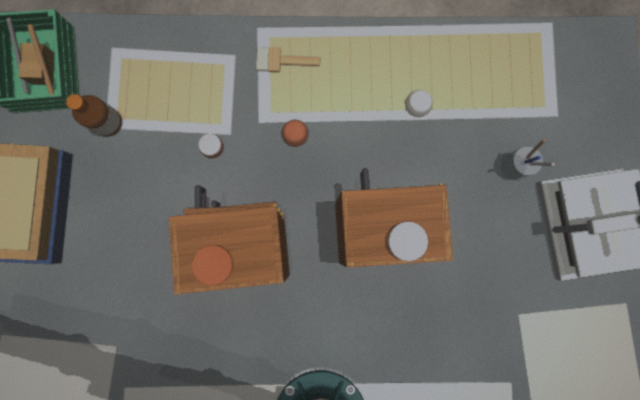

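```bash
python3 - <<'E'
import cv2
a=cv2.imread("pics/scene0.png")[60:230,280:430];cv2.imwrite("pics/sz.png",cv2.resize(a,None,fx=3.5,fy=3.5,interpolation=cv2.INTER_CUBIC)[:600])
a=cv2.imread("pics/top0.png")[170:300,160:295];cv2.imwrite("pics/tz.png",cv2.resize(a,None,fx=4.5,fy=4.5,interpolation=cv2.INTER_CUBIC))
E
```

```text
(no output)
```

View pics/sz.png

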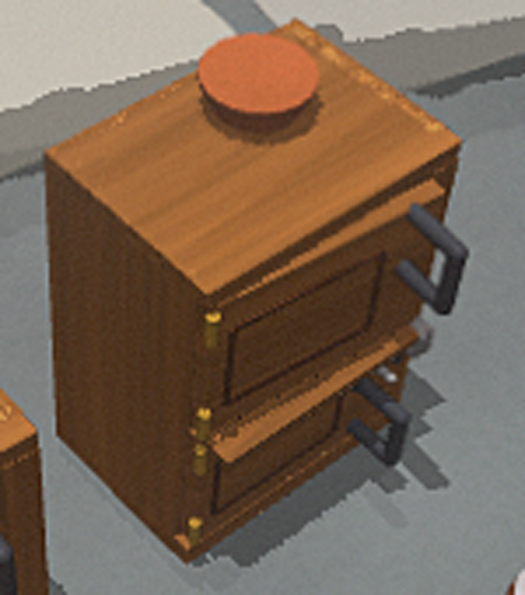

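View pics/tz.png

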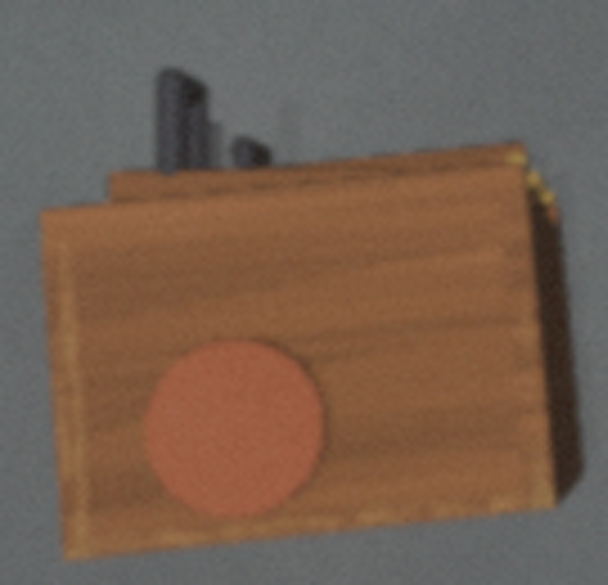

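```bash
cat > h.py <<'E'
import numpy as np,cv2
from scipy.optimize import least_squares
def setup(cams): return {n:cams.camera_model(n) for n in("scene","top")}
def proj(m,X):
    X=np.atleast_2d(X);c=X@m["R"].T+m["t"];s=c[:,:2]/c[:,2:]
    s=s*(1+m["k1"]*(s**2).sum(1,keepdims=True))
    return s*(200/np.tan(np.radians(m["vfov"])/2))+[m["cx"],m["cy"]]
def tri(M,ps,pt):
    f=lambda X:np.r_[proj(M["scene"],X)[0]-ps,proj(M["top"],X)[0]-pt]
    r=least_squares(f,[.5,.1,.2],x_scale=.1);return r.x,np.abs(r.fun).max()
E
python3 - <<'E'
from plant import cams
from h import *
M=setup(cams)
S=lambda x,y:np.array([x/3.5+280-.36,y/3.5+60-.36]);T=lambda x,y:np.array([x/4.5+160-.39,y/4.5+170-.39])
P={"fh":((207,293),(522,163)),"ff":((461,147),(42,210)),"bf":((295,20),(65,558)),"bh":((46,153),(555,506)),
"gt":((457,248),(170,80)),"gb":((446,303),(195,92)),"hinge":((213,316),(516,158))}
R={}
for k,(a,b) in P.items():
    R[k],e=tri(M,S(*a),T(*b));print(k,R[k].round(4),round(e,2))
for a,b in(("fh","ff"),("bh","bf"),("fh","bh"),("ff","bf")):
    d=R[b]-R[a];print(a,b,np.linalg.norm(d).round(4),np.degrees(np.arctan2(d[1],d[0])).round(2))
E
```

```text
fh [0.4749 0.0848 0.2705] 0.3
ff [0.4564 0.2834 0.2638] 0.5
bf [0.3141 0.269  0.2687] 0.72
bh [0.3336 0.0712 0.2688] 0.12
gt [0.5118 0.2341 0.254 ] 0.51
gb [0.5128 0.2343 0.2085] 0.05
hinge [0.4782 0.0882 0.2533] 0.56
fh ff 0.1996 95.31
bh bf 0.1988 95.6
fh bh 0.142 -174.49
ff bf 0.1431 -174.23
```

The split cupboard is the one on the left in the top view, at about (225,250). In the scene view its gap and ledge are near (370,175), and its top leaf is slightly ajar. The triangulated cupboard top is at z≈0.269 m, and the grip runs from z=0.208 to 0.254 m. The hinge-to-pull distance is 0.150 m, matching the spec, and the leaf is about 0.068 rad open. I'll check IK over the whole arc before moving.

```bash
cat >> h.py <<'E'
from scipy.spatial.transform import Rotation as Ro
H=np.array([.478,.088]); YAW=np.radians(5.45); TH0=.068
def pull(th,H=H):
    a=YAW-th; n=np.array([np.cos(a),np.sin(a)]); w=np.array([-n[1],n[0]])
    return H+.038*n+.145*w, n, w
def quat(th,s=1):
    _,n,w=pull(th); x=np.r_[s*w,0];y=np.array([0,0,-1.]);return Ro.from_matrix(np.c_[x,y,np.cross(x,y)]).as_quat()
E
python3 - <<'E'
from plant import ctrl,monitor
from h import *
print(Ro.from_quat(monitor.read_ee_rot()).as_matrix().round(2))
for s in(1,-1):
  for th in(TH0,.8,1.57):
    for z in(.213,.33):
        q=ctrl.solve_ik(np.r_[pull(th)[0],z],quat(th,s));print(s,th,z,pull(th)[0].round(3),None if q is None else np.round(q,2))
E
```

```text
[[ 0.29 -0.   -0.96]
 [ 0.96 -0.    0.29]
 [-0.   -1.   -0.  ]]
1 0.068 0.213 [0.512 0.234] [-0.56  0.41  0.06  2.   -0.04  0.73  1.13]
1 0.068 0.33 [0.512 0.234] [-0.63  0.28  0.15  1.88 -0.05  0.99  1.14]
1 0.8 0.213 [0.601 0.174] [-0.54  0.5   0.27  1.87 -0.18  0.8   0.68]
1 0.8 0.33 [0.601 0.174] [-0.62  0.38  0.37  1.75 -0.16  1.04  0.67]
1 1.57 0.213 [0.626 0.064] [-0.51  0.53  0.48  1.86 -0.32  0.82  0.23]
1 1.57 0.33 [0.626 0.064] [-0.58  0.42  0.58  1.75 -0.26  1.05  0.18]
-1 0.068 0.213 [0.512 0.234] [-1.06  0.52  0.78  2.02 -0.51  0.8  -1.53]
-1 0.068 0.33 [0.512 0.234] [-1.16  0.38  0.88  1.9  -0.34  1.02 -1.68]
-1 0.8 0.213 [0.601 0.174] [-1.06  0.81  1.18  1.89 -0.86  1.08 -1.79]
-1 0.8 0.33 [0.601 0.174] [-1.09  0.63  1.19  1.77 -0.63  1.19 -1.99]
-1 1.57 0.213 [0.626 0.064] [ 0.06  0.51 -0.33  1.84  0.22  0.83  2.86]
-1 1.57 0.33 [0.626 0.064] [-0.04  0.38 -0.19  1.72  0.08  1.04  2.99]
```

```bash
python3 - <<'E'
from plant import ctrl,cams,monitor
from h import *
p=monitor.read_tcp_pos()
ctrl.move_straight([p[0],p[1],.40],velocity=.25)
P=pull(TH0)[0];q=quat(TH0)
ctrl.move_ptp(np.r_[P,.38],q)
ctrl.gripper_to(.06,30)
print(ctrl.move_straight(np.r_[P,.29],velocity=.15,contact_N=8))
print(monitor.read_time_s(),monitor.read_tcp_pos(),monitor.read_ft_force())
for n in("scene","top"):cv2.imwrite(f"pics/{n}1.png",cams.snapshot(n)[:,:,::-1])
a=cv2.imread("pics/scene1.png")[20:220,270:470];b=cv2.imread("pics/top1.png")[130:330,140:340]
cv2.imwrite("pics/c1.png",cv2.resize(np.hstack([a,b]),None,fx=2,fy=2))
E
```

```text
False
4.025 [0.51269953 0.23418937 0.2906894 ] [-0.15449427  0.44172784  0.00622343]
```

View pics/c1.png

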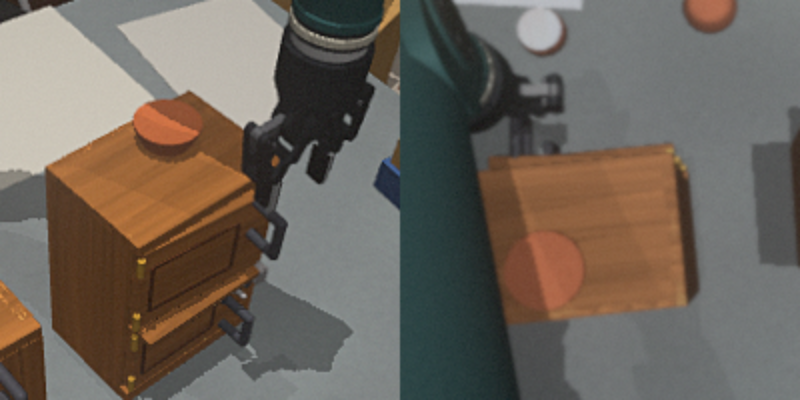

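```bash
python3 - <<'E'
from plant import cams,monitor
from h import *
M=setup(cams);R=Ro.from_quat(monitor.read_ee_rot()).as_matrix();p=monitor.read_tcp_pos()
print(R.round(3),monitor.read_width())
im={n:cv2.imread(f"pics/{n}1.png") for n in M}
for n in M:
    im[n]=cv2.resize(im[n],None,fx=4,fy=4,interpolation=cv2.INTER_CUBIC)
    for c,s in(((0,255,0),0),((0,0,255),.03),((255,0,0),-.03)):
        for y in (0,-.06):
            u=proj(M[n],p+R@[s,y-.008,0])[0]*4+1.5;cv2.circle(im[n],tuple(int(v) for v in u),4,c,2)
    for z in(.208,.2275,.25):
        u=proj(M[n],np.r_[pull(TH0)[0],z])[0]*4+1.5;cv2.circle(im[n],tuple(int(v) for v in u),3,(0,255,255),2)
cv2.imwrite("pics/ov.png",np.hstack([im["scene"][160:640,1450:1850],im["top"][600:1080,700:1100]]))
E
```

```text
[[-0.027  0.002 -1.   ]
 [ 1.     0.001 -0.027]
 [ 0.001 -1.    -0.002]] 0.059598154370692255
```

View pics/ov.png

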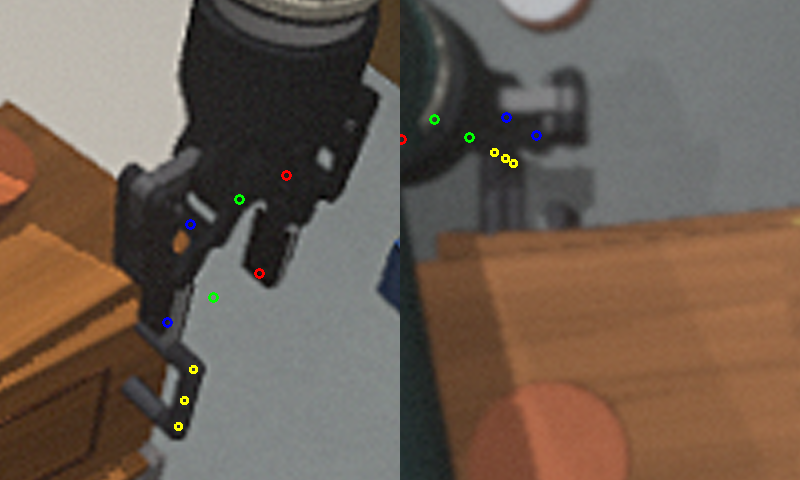

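The overlay shows the jaws on either side of the grip in both views: grip marks at scene (185,400) and top (505,158) in the composite, with fingertips on each side. Descending to grasp.

```bash
python3 - <<'E'
from plant import ctrl,cams,monitor
from h import *
P=pull(TH0)[0]
c=ctrl.move_straight(np.r_[P,.213],velocity=.08,contact_N=6)
print(c,monitor.read_tcp_pos(),monitor.read_ft_force())
if not c:
    ctrl.gripper_to(.0,25)
    print(monitor.read_width(),monitor.read_ft_force().round(1),monitor.read_wrist_torque().round(2),monitor.read_time_s())
cv2.imwrite("pics/s2.png",cv2.resize(cams.snapshot("scene")[20:220,270:470,::-1],None,fx=3,fy=3))
E
```

```text
False [0.51251401 0.23416948 0.21350609] [-0.41813173  0.09549165  0.63258589]
0.01141029702922004 [0.5 2.9 0.8] [ 0.38 -0.01 -0.  ] 5.725
```

View pics/s2.png

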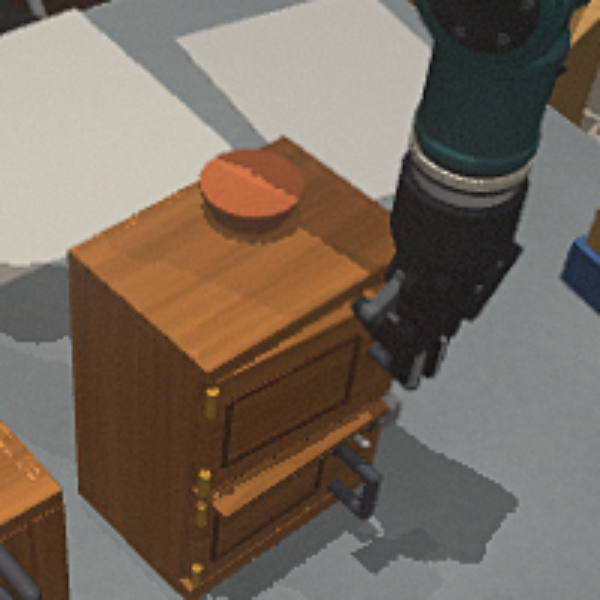

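Width 11.4 mm means the 12 mm grip is held. Starting the swing with a force watch.

```bash
python3 - <<'E'
from plant import ctrl,cams,monitor
from h import *
for th in np.linspace(TH0,1.57,13)[1:]:
    c=ctrl.move_straight(np.r_[pull(th)[0],.213],quat(th),velocity=.07,contact_N=25)
    f=monitor.read_ft_force();P,n,w=pull(th)
    print(round(th,2),c,"n,w,z",round(f[:2]@n,1),round(f[:2]@w,1),round(f[2],1),monitor.read_width().__round__(4),round(monitor.read_time_s(),1))
    if c or np.linalg.norm(f)>25: break
for k in("scene","top"):cv2.imwrite(f"pics/{k}3.png",cams.snapshot(k)[:,:,::-1])
E
```

```text
0.19 False n,w,z 0.3 1.7 2.8 0.0115 6.2
0.32 False n,w,z 0.6 2.8 4.1 0.0111 6.6
0.44 False n,w,z 0.3 1.3 6.1 0.0113 7.0
0.57 False n,w,z -0.1 1.1 6.6 0.0113 7.4
0.69 False n,w,z -0.1 0.2 7.8 0.0112 7.9
0.82 False n,w,z 0.3 -1.0 7.3 0.0114 8.3
0.94 False n,w,z -0.1 -1.6 8.2 0.0116 8.7
1.07 False n,w,z 0.7 -2.9 8.2 0.0111 9.1
1.19 False n,w,z -1.3 -4.0 10.7 0.0113 9.5
1.32 False n,w,z -0.7 -4.2 10.6 0.0115 9.9
1.44 False n,w,z -0.7 -4.8 11.0 0.0113 10.4
1.57 False n,w,z -1.6 -5.6 11.9 0.0114 10.8
```

View pics/scene3.png

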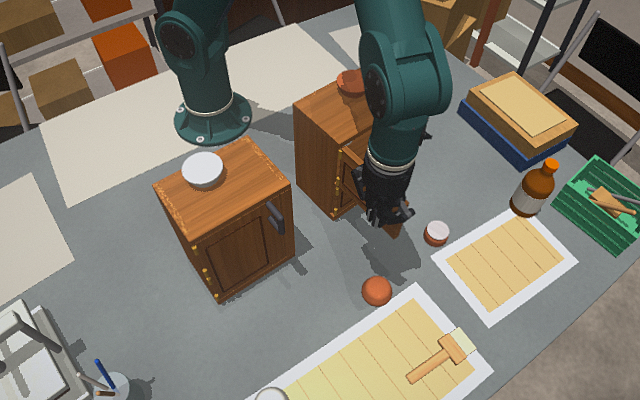

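View pics/top3.png

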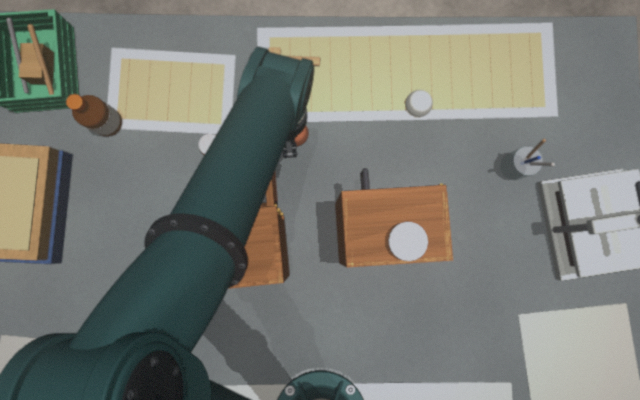

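The leaf swung out with low forces. Releasing, lifting clear, and checking.

```bash
python3 - <<'E'
from plant import ctrl,cams,monitor
from h import *
ctrl.gripper_to(.05)
print(monitor.read_width(),monitor.read_ft_force())
p=monitor.read_tcp_pos()
print(ctrl.move_straight([p[0],p[1],.40],velocity=.12,contact_N=8))
print(monitor.read_tcp_pos(),monitor.read_ft_force())
ctrl.move_ptp([.35,.62,.40],monitor.read_ee_rot())
print(monitor.read_time_s(),monitor.read_ft_force())
for k in("scene","top"):cv2.imwrite(f"pics/{k}4.png",cams.snapshot(k)[:,:,::-1])
a=cv2.imread("pics/scene4.png")[40:260,280:440];b=cv2.imread("pics/top4.png")[100:320,150:390]
cv2.imwrite("pics/c4.png",cv2.resize(np.hstack([a,b]),None,fx=2,fy=2,interpolation=cv2.INTER_CUBIC))
E
```

```text
0.049876497972368025 [-0.04615892 -0.01683996 -0.44359289]
False
[0.62511715 0.06418864 0.39914692] [-0.6791763  -0.67309709  0.0624749 ]
15.2583 [-0.20582675 -0.18302582  0.43490545]
```

View pics/c4.png

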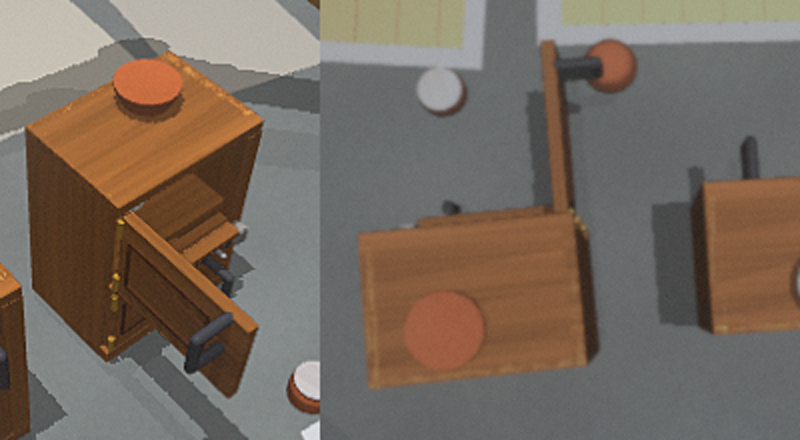

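View pics/scene4.png

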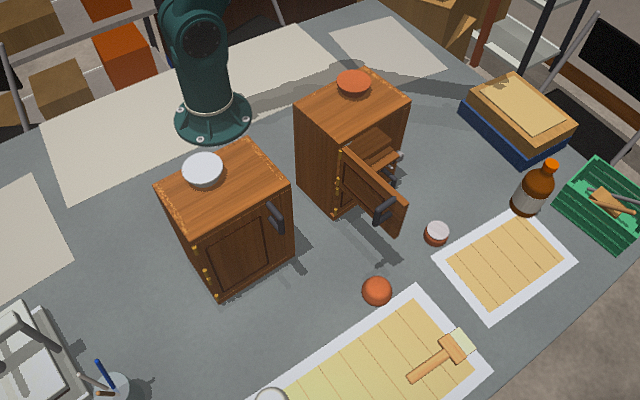

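The top leaf stands open at composite (555,130), and the bottom leaf and plain door look shut. One quick angle measurement before handing in.

```bash
python3 - <<'E'
from plant import ctrl,cams,monitor
from h import *
M=setup(cams)
X,e=tri(M,np.array([228/2+280,320/2+40.]),np.array([(598-320)/2+150,66/2+100.]))
d=X[:2]-H;th=YAW-(np.arctan2(d[1],d[0])-np.arctan2(.145,.038))
print(X,e,np.linalg.norm(d),th)
if 1.4<th<1.7:
    ctrl.sign_off();print("signed",monitor.read_time_s())
E
```

```text
[0.62468551 0.07491908 0.27040887] 8.507921070709926 0.1472676126438006 1.4985530959580509
the job is handed in; nothing more can be done
the job is handed in; nothing more can be done
```

I swung the split door's top half open to about square with the cupboard's front, let go of the pull, moved clear, and handed the job in. The split-door cupboard is the one on the robot's left.

- **Grasp and swing:** I pinched the D-pull from above with a 25 N grip; the fingers closed to 11.4 mm on the 12 mm bar. I then moved it along the hinge arc to a commanded 1.57 rad. The force at the end of each swing step stayed under about 14 N, most of it upward on the tool (12 N at the end). It fell to nearly zero on release. The clock read about 15.3 s after I had moved clear, against the 34 s limit.
- **Final pictures:** The top leaf stands out at roughly a right angle. The bottom leaf and the other cupboard's door look shut, and nothing seems disturbed. I judged the bolt only from the bottom leaf looking shut; I did not measure it.
- **A check that disagreed:** My last triangulation of the pull gave an opening of about 1.50 rad, but it fitted badly (8.5 px error, height 0.270 m instead of about 0.25 m). I had probably picked mismatched points on the pull in the two views. The better evidence for the angle is the arc followed with the bar held and the final pictures.

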